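# Free the stuck pan of a wax warmer

### The arm

A 6-joint arm with a two-finger parallel gripper is mounted at the origin on the work surface. World frame = base frame: x ahead of the robot, y to its left, z up, the work surface at z = 0. Lengths are in m, angles in rad, forces in N, time in s.
With the tool pointing down it reaches from about 0.3 to 0.775 m from the base axis. Payload 14.6 kg.
Tool frame: the origin (TCP) lies at the very end of the fingers, on their centre line; the grasp point (between the pads) lies 19 mm behind it; z points along the fingers, x is the direction in which the jaws open and shut, and the axes are right-handed (so a half turn about z gives the same grasp; the last joint's range is limited). The gripper opens to 94 mm and grips with 3 to 60 N. Pads are 16 mm wide; open, the fingers measure 119 mm over their backs; the gripper's body (75 mm by 177 mm) begins 78 mm behind the grasp point.
Start: joints at [1.174, 0.3, 1.521, -0, 1.321, -0.067], TCP at [0.178, 0.52, 0.205] pointing down, gripper open.
Joint ranges: [-3.03, 3.03], [-0.79, 2.21], [0.23, 2.52], [-1.04, 4.18], [0, 3.07], [-2.55, 2.55]. Speed limits (rad/s): [2.22, 2.22, 2.57, 3.14, 3.14, 3.14].

### API

Orientations are given as [roll, pitch, yaw] about the fixed x, y, z axes, in that order (R = Rz(yaw) Ry(pitch) Rx(roll)).
In Python, from station import ctrl gives the robot as it stands.
- The arm moves only by the shell command python3 -m inch 'ROWS' [FORCE]. ROWS is JSON, one flat list of numbers, 7 for each row, row after row: the shift along the tool's x, y, z in cm, then the turn, a rotation vector about the tool's x, y, z in rad, then the opening, from 0 (shut) to 1 (fully open). In form: [tx, ty, tz, wx, wy, wz, claw, tx, ty, tz, wx, wy, wz, claw, ...]. A call has 1 to 20 rows; each row shifts and turns the commanded pose from where the row before left it, along the tool's axes as they then stand; what a row does not reach is not made up. A row lasts 1/8 s, in which the tool goes at most 62.5 mm and 10.7 degrees, less where a joint would pass 70% of its speed; a pose out of reach is approached as far as the arm can. A call is refused whole if a number of a shift passes 6.25 or a number of a turn 0.188, either way. A call with a gripper value outside its range is refused whole. The fingers move at their own pace and stop on an object; FORCE is the grip in N (left out, the last holds). Time passes only in rows, so rows that do not move let the fingers close. It gives the time, the measured TCP pose, the force and the opening at its end, in the units of the state.
- ctrl.get_obs(): the state, without advancing time (a new reading comes with each control period).
- ctrl.camera(name): name is "scene" or "top"; returns (picture, depth): 420x560x3 uint8, red, green, blue; 420x560 float32, m along the optical axis (not along the pixel's ray), 0 where there is no reading.
- ctrl.camera_params(name): a dict with "vertical_fov" (degrees; the focal length in pixels is half the picture's height over the tangent of half this angle, whatever the lens; pixels are square), "cx", "cy" (the principal point, pixels), "distortion" ([k1, k2, p1, p2, k3] as OpenCV has them; the pictures are not rectified), "camera_from_world" (4x4, takes a point from world to camera coordinates). Camera axes: x right, y down, z forward; pixel columns grow to the right and rows downward; lengths in m; the calibration is good to about 2 mm. A picture is of the moment at which its call begins. camera_params takes no time and is no camera call.
- ctrl.hand_in(): hands the job in, once; it reports no verdict.
Trained networks look in the newest picture that a camera, given by its name, has taken for a name from the list of things; names that differ only in an ending like _2 or _b are one class to them, and where a whole thing is asked for, a point or a joint stands for the part that bears it (a point fixed in the world has none). Each returns a list of dicts, best first, with "score" (0 to 1); they miss things now and then, are a little off and sometimes report something else, mostly with a low value. They report only what shows in the picture. A call takes as long as a camera call. They do not tell look-alikes from the thing itself.
- ctrl.spot_in(camera, label): "bbox" ([centre column, centre row, width, height] in pixels, round what is visible of it).
- ctrl.place_of(camera, label): "centre" ([column, row] in pixels: a listed point, or the origin of a listed thing).
The state is a dict: "time_s": time; "qpos": joint angles; "joint_vel": joint speeds; "tau": joint torques, N m; "ee_pos": TCP position; "eef_rot": TCP orientation; "force": force on the tool from outside, world axes, zero at the start; "moment": the same for the moment, N m; "grip_width": finger opening in m.
Only numpy, scipy, OpenCV 4.12 (cv2) and the standard library are available. Lean on these libraries where they do the work, as an engineer would, in place of code of your own. Each camera call takes 0.05 s, during which the arm holds its last target. There are 200 camera calls.

### The job

Turn the wax warmer's thermostat knob back until its white pointer line is on the long standby mark, so that the emptied well does not overheat. Then take hold of the stuck wax pan (the one with the wooden cross handle) and, while it is still in the grip of its well, rock it clearly over to the left, then clearly over to the right, five to ten degrees each way, and on from side to side while you draw it up, easing it out slowly without letting it jump. Finish still holding it level and still, just clear above its own well by one to two fingers' width, so that the well can be wiped; leave the lid on the other well and everything else where it is.

Things in the scene. Friction and masses are not known exactly. Their poses are not given: they have to be found in the camera images.
- warmer: Wax warmer, fixed: a grey steel case 220 (x) x 380 (y) x 75 mm high with a bright steel deck. Origin: centre of its underside, on the table; z up, x away from the robot at yaw 0, y to the robot's left; turned by up to 0.3 rad. Two equal wells open in the deck, each 60 (x) x 76 (y) mm and 50 mm deep (floor 25 mm above the table); thermostat at (0, -130) mm.
- well_left (a point): Centre of the left well's mouth, at deck height (75 mm above the table), at (0, 120) mm in the warmer's frame; axes as the warmer's. In each well two plates 40 mm wide, one sprung, pinch the middle of the pan's x faces 8 to 24 mm above the well's floor; so they let go once the pan has risen 24 mm. It clears the deck at 50 mm.
- well_right (a point): Centre of the right well's mouth, at deck height, at (0, 0) mm in the warmer's frame; axes as the warmer's. In either well a straight pull on the pinched pan needs some 30 to 45 N; rocking it about the pinched place takes about 10 N at the handle, and while it rocks a light pull draws it up.
- dial (a joint): Thermostat knob, rad, 0 to 5.24; grows clockwise seen from above; stays where it is left (0.05 N m). At 0 its pointer points along the warmer's -x. White marks stand around it every 30 degrees (0.524 rad) from 0 on; the third, longer and wider than the rest, is the standby mark, at 1.047 rad. It starts clockwise of that, at 1.9 to 3.2, so it is turned back anticlockwise.
- dial_grip (a point): On the knob's axis, at the height to grip it, 37 mm above the deck (112 mm above the table). The knob is a black bar 44 mm long, 14 mm thick, 32 mm high (its top 7 mm above this point) on a round skirt 46 mm across; the white pointer line lies on top, at the bar's pointing end. The point turns with the knob: its -x is the pointing end, its y lies across the bar.
- pan: Stuck wax pan, 0.28 to 0.5 kg: steel box 50 (x) x 62 (y) x 65 mm high, full of set cream wax, with a wooden cross handle. Origin: centre of its underside; z up, axes along the warmer's. It starts on the floor of the left or right well, its rim 15 mm above the deck, with 7 mm of room at each y end: it can rock about its x axis (top to +y, left, or -y, right) by some 0.2 rad.
- pan_handle (a point): Centre of the pan's wooden cross handle, 95 mm above the pan's underside. The handle is a bar 16 mm thick (x), 56 mm long (y) and 20 mm high, held by a 3 mm strap at each end; 20 mm of free space between the bar and the pan's rim. Axes as the pan's.
- lid: Loose flat dark steel lid 78 (x) x 94 (y) x 4 mm with a black knob 22 mm across, 25 mm high in all, lying over the other well. Origin: centre of its underside.
- tin: Bystander: small round paint tin 42 mm across, 16 mm high, standing on the deck behind the wells. Origin: centre of its underside.
- tape: Bystander: roll of masking tape, 100 mm across, 24 mm high, flat on the table. Origin: centre of its underside.
- jar: Bystander: closed jar 62 mm across, 65 mm high. Origin: centre of its underside.
- tray: Bystander: black shallow plastic tray 120 x 160 x 32 mm. Origin: centre of its underside.
- knife: Bystander: palette knife 220 mm long, lying on the table. Origin: middle of its underside.
- brush: Bystander: flat brush 220 mm long, lying on the table. Origin: middle of its underside.
- cake: Bystander: bar of wax 80 x 50 x 30 mm on the table. Origin: centre of its underside.
There are look-alikes about, which are no part of the job. Of the things that look like the pan, the smaller one is meant.

How it is judged:
On the way, in this order (a step that is already met when the one before it is completed fails the run):
1. the thermostat is on the standby mark (within 7 degrees), with the pan still down in its well (value of joint dial between 0.917 and 1.177 rad and z of pan in the frame of warmer below 0.035 m), for 0.3 s.
2. the pan, still gripped by its well (raised less than 20 mm), is rocked at least 4 degrees to the left (angle between pan's own y axis and vertical above 1.6408 rad and z of pan in the frame of warmer below 0.045 m), for 0.05 s.
3. the pan, still gripped by its well (raised less than 20 mm), is rocked at least 4 degrees to the right (angle between pan's own y axis and vertical below 1.5008 rad and z of pan in the frame of warmer below 0.045 m), for 0.05 s.
At the end, for the whole second after the job is handed in: The thermostat is within 7 degrees of the standby mark; the pan is held in the fingers, still and level within 8 degrees, its underside 5 to 45 mm above the deck and within 25 mm of the middle of its own well, touching neither the warmer nor the lid; the lid has stayed within 15 mm (value of joint dial between 0.917 and 1.177 rad and z of pan in the frame of warmer between 0.08 and 0.12 m and (horizontal distance between pan and well_left below 0.025 m or horizontal distance between pan and well_right below 0.025 m) and distance of pan from where it was at the start of the episode below 0.105 m and angle between pan's own z axis and vertical below 0.14 rad and contact force between the fingers and pan above 2 N and contact force between pan and warmer below 0.2 N and contact force between pan and lid below 0.2 N and linear speed of pan below 0.03 m/s and distance of lid from where it was at the start of the episode below 0.015 m); the arm keeps its last pose, push and grip.
It fails at once if the pan jumped or was flung (faster than 0.35 m/s) (linear speed of pan above 0.35 m/s).
It fails at once if the lid was pushed by more than 15 mm (distance of lid from where it was at the start of the episode above 0.015 m).
It fails at once if the tin, tape, jar, tray, palette knife, brush or wax bar was pushed by more than 30 mm (distance of any of tape, jar, tray, knife, brush, cake, tin from where it was at the start of the episode above 0.03 m).
It also fails if it takes over 64 s, if anything falls off the work surface, if the arm or the gripper's body presses on something with over 40 N, if the wrist force passes 120 N, or if a joint passes its speed limit or range.

## Working session

There is one attempt and no reset: what is moved stays moved. The work goes in short steps, Python scripts to look and compute and a shell command to move; the robot and the scene stay as the last step left them, time stands still between calls to the robot, and variables do not carry over. Pictures are saved under pics/ and viewed, about 8 in all and at most 12, crops included, and the job is handed in when it is done.

```bash
ls; mkdir -p pics; python3 - <<'E'
from station import ctrl
import cv2
for n in("scene","top"):
    im,d=ctrl.camera(n); cv2.imwrite(f"pics/{n}0.png",im[:,:,::-1]); p=ctrl.camera_params(n); print(n,p)
    for l in("pan","pan_handle","dial","dial_grip","lid","warmer","tin"):
        print(l,[(round(r['score'],2),[round(float(x)) for x in r['centre']]) for r in ctrl.place_of(n,l)[:4]])
print(ctrl.get_obs())
E
```

```text
pics
scene {'vertical_fov': 50.10366919733362, 'cx': 278.21311722868563, 'cy': 205.36647865361329, 'distortion': array([-0.06778438,  0.        ,  0.        ,  0.        ,  0.        ]), 'camera_from_world': array([[ 0.81769353,  0.57555213,  0.01081855, -0.48999422],
       [ 0.48690947, -0.68148832, -0.54634498, -0.17399657],
       [-0.3070773 ,  0.4520104 , -0.83749037,  1.24830049],
       [ 0.        ,  0.        ,  0.        ,  1.        ]])}
pan [(0.9, [249, 140]), (0.73, [280, 241])]
pan_handle [(0.94, [247, 104]), (0.65, [279, 216])]Traceback (most recent call last):
  File "<stdin>", line 6, in <module>
ValueError: it knows: brush, cake, dial_grip, jar, knife, lid, pan, pan_handle, tape, tin, tray, warmer, well_left, well_right
```

```bash
python3 - <<'E'
from station import ctrl
import cv2
for n in("scene","top"):
    im,d=ctrl.camera(n); cv2.imwrite(f"pics/{n}0.png",im[:,:,::-1]); p=ctrl.camera_params(n)
    if n=="top":print(n,p)
    for l in("pan","pan_handle","dial_grip","lid","warmer","tin","well_left","well_right"):
        print(l,[(round(r['score'],2),[round(float(x),1) for x in r['centre']]) for r in ctrl.place_of(n,l)[:4]])
print(ctrl.get_obs())
E
```

```text
pan [(0.9, [284.8, 239.0]), (0.9, [251.8, 139.4]), (0.53, [187.9, 314.3])]
pan_handle [(0.73, [244.7, 106.3]), (0.69, [279.5, 216.3])]
dial_grip [(0.77, [240.7, 263.0])]
lid [(0.68, [308.9, 193.8])]
warmer [(0.62, [278.6, 242.4])]
tin [(0.54, [324.2, 226.0]), (0.3, [307.8, 194.6])]
well_left [(0.83, [310.6, 190.9]), (0.45, [241.2, 260.7]), (0.37, [233.2, 208.2])]
well_right [(0.84, [279.2, 230.4])]
top {'vertical_fov': 56.83751353093465, 'cx': 280.5253363972993, 'cy': 214.66596102802788, 'distortion': array([0.02625888, 0.        , 0.        , 0.        , 0.        ]), 'camera_from_world': array([[-0.03017382, -0.99952365,  0.00648213,  0.06262319],
       [-0.99356402,  0.02928429, -0.10942111,  0.54567487],
       [ 0.10917916, -0.00974207, -0.99397435,  0.81670013],
       [ 0.        ,  0.        ,  0.        ,  1.        ]])}
pan [(0.58, [190.5, 318.1]), (0.39, [415.8, 163.7]), (0.24, [263.5, 157.6])]
pan_handle [(0.94, [291.5, 193.1]), (0.67, [180.9, 332.5])]
dial_grip [(0.75, [355.9, 193.9])]
lid [(0.63, [231.9, 194.9])]
warmer [(0.82, [289.3, 201.1]), (0.71, [232.7, 192.9])]
tin [(0.57, [265.1, 157.7])]
well_left []
well_right [(0.93, [289.5, 197.7]), (0.59, [407.7, 221.7])]
{'time_s': 1.05, 'qpos': array([ 1.17440805e+00,  2.99892963e-01,  1.52100139e+00,  1.24185464e-05,
        1.32066719e+00, -6.65614066e-02]), 'joint_vel': array([ 0.00098313, -0.00074144, -0.0010984 , -0.00023072, -0.00252346,
       -0.00119262]), 'tau': array([ 6.70486115e-04, -5.31670618e+01, -3.52913654e+01,  7.09147844e-02,
        2.13273650e-02, -8.22119137e-05]), 'ee_pos': array([0.17811272, 0.52036002, 0.20544886]), 'eef_rot': array([-3.14158272e+00, -3.18463236e-05,  1.24096639e+00]), 'force': array([ 0.40316983, -1.17301597,  0.14318232]), 'moment': array([ 0.03338499, -0.01423286, -0.02553944]), 'grip_width': 0.09417780108886258}
```

View pics/scene0.png

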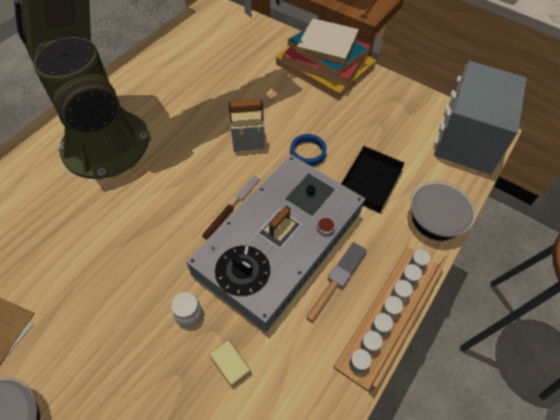

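View pics/top0.png

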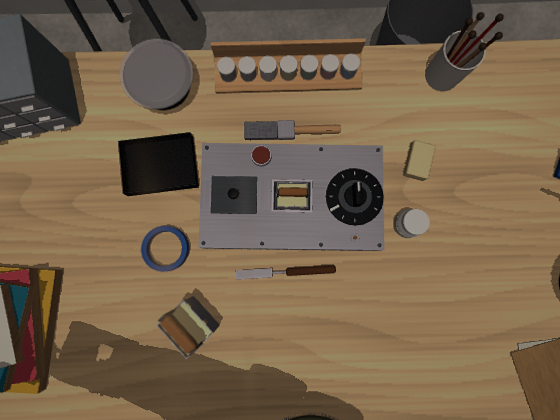

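The scene picture shows two pan-like things. One is the small pan in the right well, at scene (280,228) and top (292,196). The other is a larger one standing free on the table, at scene (248,125) and top (188,325). The one in the well is smaller, is stuck and stands beside the lid at top (234,194), so it is the one meant. The dial is at top (355,195). I'll confirm with an enlarged crop and measure.

```bash
cat > h.py <<'E'
from station import ctrl
import numpy as np, cv2
def K(n):
    p=ctrl.camera_params(n); f=210/np.tan(np.radians(p['vertical_fov'])/2)
    return np.array([[f,0,p['cx']],[0,f,p['cy']],[0,0,1]]),p['distortion'],p['camera_from_world']
def norm(n,uv):
    k,d,T=K(n); return cv2.undistortPoints(np.array(uv,float).reshape(-1,1,2),k,d).reshape(-1,2)
def onz(n,uv,z):   # rays onto height z
    T=K(n)[2]; q=norm(n,uv); r=np.c_[q,np.ones(len(q))]@T[:3,:3]; c=-T[:3,:3].T@T[:3,3]
    return c+r*((z-c[2])/r[:,2])[:,None]
def tri(a,b):
    X=cv2.triangulatePoints(K("scene")[2][:3],K("top")[2][:3],norm("scene",[a]).T,norm("top",[b]).T); return (X[:3]/X[3]).ravel()
def cloud(n,d):
    v,u=np.mgrid[:420,:560]; q=norm(n,np.stack([u,v],-1)).reshape(420,560,2); T=K(n)[2]
    C=np.dstack([q*d[...,None],d])-T[:3,3]; return C@T[:3,:3]
def proj(n,P):
    k,d,T=K(n); return cv2.projectPoints(np.array(P,float).reshape(-1,1,3),cv2.Rodrigues(T[:3,:3])[0],T[:3,3],k,d)[0].reshape(-1,2)
E
python3 - <<'E'
from h import *
for n in("top","scene"):
    im,d=ctrl.camera(n); W=cloud(n,d); ok=(d>0)&(abs(W[...,2]-.075)<.006)&(abs(W[...,0]-.5)<.25)
    ok=cv2.morphologyEx(ok.astype(np.uint8),cv2.MORPH_OPEN,np.ones((5,5)))
    nl,L,S,C=cv2.connectedComponentsWithStats(ok); i=1+S[1:,4].argmax(); print(n,S[i],np.median(W[L==i][:,2]))
    print(cv2.minAreaRect(W[L==i][:,:2].astype(np.float32)))
    if n=="top":
        t=cv2.resize(im[130:265,190:400],None,fx=3.6,fy=3.6,interpolation=cv2.INTER_CUBIC)
        cv2.imwrite("pics/crop1.png",t[:,:,::-1])
    for z0,z1,nm in((.107,.13,"hi"),(.15,.2,"handle")):
        m=(d>0)&(W[...,2]>z0)&(W[...,2]<z1)&(abs(W[...,0]-.5)<.1)
        print(nm)
        nl,L2,S2,C2=cv2.connectedComponentsWithStats(m.astype(np.uint8))
        for j in range(1,nl):
            if S2[j,4]>20: print(S2[j],C2[j],np.median(W[L2==j],0).round(4))
print("tri dial",tri([240.7,263],[355.9,193.9]),"handle",tri([279.5,216.3],[291.5,193.1]),"lid",tri([308.9,193.8],[231.9,194.9]))
E
```

```text
top [  199   143   185   107 16344] 0.07514637935368056
((0.5825673341751099, 0.022740796208381653), (0.37995287775993347, 0.22073885798454285), 87.52069854736328)
hi
[353 182  10  23 175] [357.73142857 193.13714286] [ 0.5758 -0.1053  0.1182]
[277 187  32  10 199] [292.11557789 191.96984925] [0.579  0.0239 0.1284]
handle
scene [  188   159   175   162 11615] 0.07512590074141268
((0.5836629271507263, 0.02579580247402191), (0.384702205657959, 0.22247843444347382), 87.4900131225586)
hi
[338  41  16  18  60] [345.65        51.13333333] [0.407  0.6123 0.1088]
[269 205  22  28 188] [279.51595745 218.87234043] [0.588  0.0203 0.127 ]
[232 255  20  16 153] [241.11111111 262.20261438] [ 0.5798 -0.1078  0.1181]
handle
tri dial [ 0.57609381 -0.10473957  0.10559626] handle [0.58038146 0.02588547 0.12228359] lid [0.58623066 0.14593272 0.07288918]
```

View pics/crop1.png

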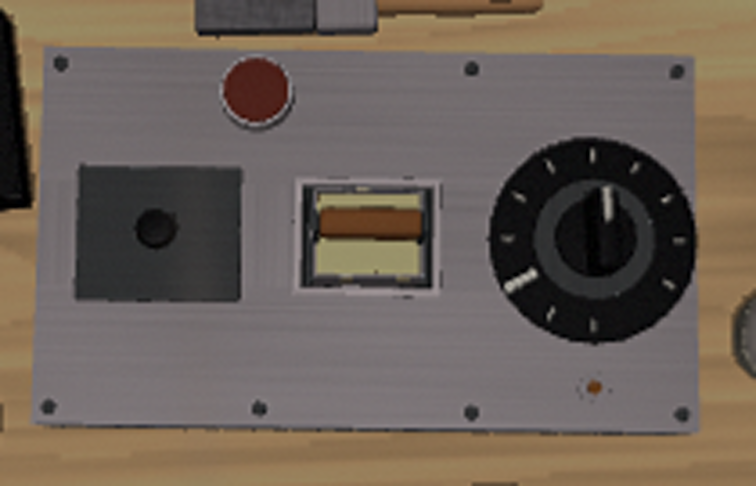

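The crop confirms the small pan is in the well with the brown handle bar at crop (370,222). The longer, wider standby mark is at crop (520,282) and the pointer is at crop (607,205), pointing away from the robot. Next I'll work out the exact dial angle and pose.

```bash
cat >> h.py <<'E'
def bar(c,z0=.1125,z1=.123):
    for n in("top","scene"):
        im,d=ctrl.camera(n); W=cloud(n,d); m=(d>0)&(W[...,2]>z0)&(W[...,2]<z1)&(np.hypot(W[...,0]-c[0],W[...,1]-c[1])<.035)
        P=W[m][:,:2]; r=cv2.minAreaRect(P.astype(np.float32)); e=np.linalg.eigh(np.cov(P.T))[1][:,1]
        uv=proj(n,[[c[0],c[1],.119]])[0]
        wh=m&(im.min(2)>110); Q=W[wh][:,:2]
        print(n,m.sum(),"rect",r,"pca deg",np.degrees(np.arctan2(e[1],e[0])),"white",wh.sum(),Q.mean(0) if len(Q) else "", "imax",im[m].min(1).max())
E
python3 - <<'E'
from h import *
bar((.5775,-.106))
# standby mark & expected geometry
c=np.array([.583,.024]);y=-.0437
R=np.array([[np.cos(y),-np.sin(y)],[np.sin(y),np.cos(y)]])
print(proj("top",[[*(c+R@[0,-.13]),.087],[*(c+R@[0,0]),.13],[*(c+R@[.11,.19]),.075],[*(c+R@[-.11,-.19]),.075]]).round(1))
k=proj("scene",[[*(c+R@[0,-.13]),.119],[*(c+R@[0,0]),.13],[*(c+R@[.11,.19]),.075],[*(c+R@[-.11,-.19]),.075]]).round(1);print(k)
# handle brown
for n in("top","scene"):
    im,d=ctrl.camera(n);W=cloud(n,d);m=(W[...,2]>.112)&(W[...,2]<.14)&(np.hypot(W[...,0]-.583,W[...,1]-.024)<.05)&(d>0)
    print(n,cv2.minAreaRect(W[m][:,:2].astype(np.float32)))
E
```

```text
top 162 rect ((0.5763139128684998, -0.10672584176063538), (0.043325211852788925, 0.014700490050017834), 1.8822035789489746) pca deg -179.1492733014738 white 14 [ 0.58879611 -0.10723795] imax 146
scene 143 rect ((0.5788728594779968, -0.10583651810884476), (0.01430138386785984, 0.043790798634290695), 88.48104858398438) pca deg -179.91717171551508 white 12 [ 0.59069118 -0.10557411] imax 136
[[354.7 194.8]
 [291.8 190.3]
 [201.  141.8]
 [383.3 249.4]]
[[240.5 260.9]
 [279.1 215.8]
 [364.3 198.6]
 [185.1 261.2]]
top ((0.5821475386619568, 0.022308537736535072), (0.06098072975873947, 0.016389017924666405), 87.56991577148438)
scene ((0.5848326683044434, 0.023936990648508072), (0.06362821161746979, 0.016591908410191536), 88.59026336669922)
```

```bash
cat >> h.py <<'E'
def go(t,yaw=None):
    o=ctrl.get_obs(); from scipy.spatial.transform import Rotation as Ro
    R=Ro.from_euler('xyz',o['eef_rot']); print("t",round(o['time_s'],2),"pos",o['ee_pos'].round(4),"rpy",o['eef_rot'].round(4),"F",o['force'].round(1),"M",o['moment'].round(2),"w",round(o['grip_width'],4),"q",o['qpos'].round(2))
    print("shift cm in tool",(R.inv().apply(np.array(t)-o['ee_pos'])*100).round(2))
    if yaw is not None: print("turn tool rotvec",(R.inv()*Ro.from_euler('xyz',[np.pi,0,yaw])).as_rotvec().round(4))
E
python3 -m inch '[-2.9,3.63,0,0,0,0,1, -2.9,3.63,0,0,0,0,1, -2.9,3.63,0,0,0,0,1, -2.9,3.63,0,0,0,0,1, -2.9,3.63,0,0,0,0,1, -2.9,3.63,0,0,0,0,1, -2.9,3.63,0,0,0,0,1, -2.9,3.63,0,0,0,0,1, -2.9,3.63,0,0,0,0,1, -2.9,3.63,0,0,0,0,1, -2.9,3.63,0,0,0,0,1, -2.9,3.63,0,0,0,0,1, -2.9,3.63,0,0,0,0,1, -2.9,3.63,0,0,0,0,1, -2.9,3.63,0,0,0,0,1, -2.9,3.63,0,0,0,0,1]'
python3 -m inch '[0,0,0,0,0,0.175,0.45, 0,0,0,0,0,0.175,0.45, 0,0,0,0,0,0.175,0.45, 0,0,0,0,0,0.175,0.45, 0,0,0,0,0,0.175,0.45, 0,0,0,0,0,0.175,0.45, 0,0,0,0,0,0.175,0.45, 0,0,0,0,0,0.175,0.45, 0,0,0,0,0,0.175,0.45, 0,0,0,0,0,0.175,0.45, 0,0,0,0,0,0.175,0.45, 0,0,0,0,0,0.175,0.45, 0,0,0,0,0,0.175,0.45, 0,0,0,0,0,0.175,0.45, 0,0,0,0,0,0.175,0.45, 0,0,0,0,0,0.175,0.45, 0,0,0,0,0,0,0.45, 0,0,0,0,0,0,0.45]'
python3 -c "
from h import *
go([.5775,-.106,.093],-1.571)"
```

```text
time_s: 3.35
ee_pos: [0.578, -0.1082, 0.2054]
eef_rot: [3.141, -0.0, 1.241]
force: [0.6, 1.0, 0.3]
grip_width: 0.0941
time_s: 5.6
ee_pos: [0.5774, -0.1067, 0.2054]
eef_rot: [3.142, -0.0, -1.555]
force: [0.6, -0.3, 0.6]
grip_width: 0.0425
t 5.6 pos [ 0.5774 -0.1067  0.2054] rpy [ 3.1416 -0.     -1.555 ] F [ 0.6 -0.3  0.6] M [0.02 0.14 0.02] w 0.0425 q [-0.25  0.38  1.41 -0.    1.35  1.31]
shift cm in tool [-0.07 -0.02 11.24]
turn tool rotvec [ 0.    -0.     0.016]
```

```bash
python3 -m inch '[-0.07,-0.02,2,0,0,0.016,0.45, 0,0,2,0,0,0,0.45, 0,0,2,0,0,0,0.45, 0,0,2,0,0,0,0.45, 0,0,1.5,0,0,0,0.45, 0,0,1,0,0,0,0.45, 0,0,0.7,0,0,0,0.45, 0,0,0,0,0,0,0.45, 0,0,0,0,0,0,0, 0,0,0,0,0,0,0, 0,0,0,0,0,0,0, 0,0,0,0,0,0,0, 0,0,0,0,0,0,0, 0,0,0,0,0,0,0]' 20
python3 -c "
from h import *
go([.5775,-.106,.093],-1.571)"
```

```text
time_s: 7.35
ee_pos: [0.5776, -0.1069, 0.0938]
eef_rot: [-3.141, -0.001, -1.575]
force: [-0.3, -6.2, 0.7]
grip_width: 0.0138
t 7.35 pos [ 0.5776 -0.1069  0.0938] rpy [-3.1411e+00 -1.3000e-03 -1.5752e+00] F [-0.3 -6.2  0.7] M [-0.99  0.29  0.08] w 0.0138 q [-0.24  0.49  1.53 -0.    1.12  1.33]
shift cm in tool [-0.09  0.01  0.08]
turn tool rotvec [-0.0005 -0.0013 -0.0042]
```

```bash
python3 -m inch '[0,0,0,0,0,-0.1465,0, 0,0,0,0,0,-0.1465,0, 0,0,0,0,0,-0.1465,0, 0,0,0,0,0,-0.1465,0, 0,0,0,0,0,-0.1465,0, 0,0,0,0,0,-0.1465,0, 0,0,0,0,0,-0.1465,0, 0,0,0,0,0,-0.1465,0, 0,0,0,0,0,-0.1465,0, 0,0,0,0,0,-0.1465,0, 0,0,0,0,0,-0.1465,0, 0,0,0,0,0,-0.1465,0, 0,0,0,0,0,-0.1465,0, 0,0,0,0,0,-0.1465,0, 0,0,0,0,0,0,0, 0,0,0,0,0,0,0]'
python3 -c "
from h import *
go([.5775,-.106,.093],.48)"
```

```text
time_s: 9.35
ee_pos: [0.5773, -0.1067, 0.0938]
eef_rot: [3.141, 0.001, 0.476]
force: [-3.0, -3.3, 3.7]
grip_width: 0.0139
t 9.35 pos [ 0.5773 -0.1067  0.0938] rpy [3.1409e+00 9.0000e-04 4.7600e-01] F [-3.  -3.3  3.7] M [-0.85  0.72  0.04] w 0.0139 q [-0.24  0.49  1.53 -0.    1.12 -0.72]
shift cm in tool [ 0.05 -0.05  0.08]
turn tool rotvec [ 0.0007  0.0009 -0.004 ]
```

Open, rise 11 cm, then look at the dial (the arm may hide it, so shift towards +y out of the way afterwards).

```bash
python3 -m inch '[0,0,0,0,0,0,0.45, 0,0,0,0,0,0,0.45, 0,0,0,0,0,0,0.45, 0,0,-1,0,0,0,0.45, 0,0,-2,0,0,0,0.45, 0,0,-2.5,0,0,0,0.45, 0,0,-2.5,0,0,0,0.45, 0,0,-2,0,0,0,0.45, 0,0,-1.5,0,0,0,0.45, 0,0,0,0,0,0,0.45]'
python3 - <<'E'
from h import *
bar((.5775,-.1065))
go([.5834,.0235,.208],-.0437)
for n in("top","scene"):
    im,d=ctrl.camera(n); x,y=(353,193) if n=="top" else (241,262)
    t=cv2.resize(im[y-35:y+35,x-40:x+40],None,fx=5,fy=5,interpolation=cv2.INTER_CUBIC)
    cv2.imwrite(f"pics/d_{n}.png",t[:,:,::-1])
a=cv2.imread("pics/d_top.png");b=cv2.imread("pics/d_scene.png");cv2.imwrite("pics/dial2.png",np.hstack([a,b]))
E
```

```text
time_s: 10.6
ee_pos: [0.5779, -0.1061, 0.2096]
eef_rot: [3.14, -0.001, 0.476]
force: [-0.4, 0.2, 0.3]
grip_width: 0.0426
top 95 rect ((0.5731210112571716, -0.10056166350841522), (0.01384616270661354, 0.02970988303422928), 27.342615127563477) pca deg 124.74810577731401 white 13 [ 0.5699492  -0.09448549] imax 126
scene 139 rect ((0.5786459445953369, -0.10515839606523514), (0.014051842503249645, 0.04534073546528816), 27.281558990478516) pca deg 117.61445873941986 white 0  imax 94
t 10.7 pos [ 0.5773 -0.106   0.2078] rpy [-3.1411e+00  6.0000e-04  4.7600e-01] F [-0.  -0.2 -0.5] M [-0.08 -0.01  0.02] w 0.0422 q [-0.24  0.38  1.41 -0.    1.35 -0.72]
shift cm in tool [  6.47 -11.23  -0.02]
turn tool rotvec [-3.000e-04  7.000e-04  5.197e-01]
```

View pics/dial2.png

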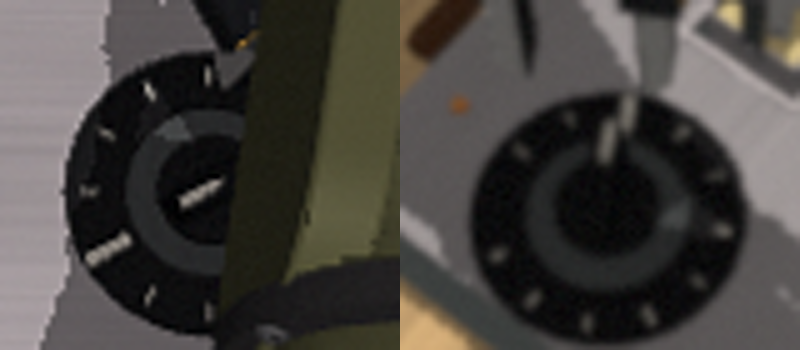

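In both views the pointer line is on the long mark, at top crop (200,192) with the mark at (108,250). The bar measures about 117.4 deg against a target of 117.5. Next is the pan handle.

```bash
python3 -m inch '[1.62,-2.81,0,0,0,0,0.45, 1.62,-2.81,0,0,0,0,0.45, 1.62,-2.81,0,0,0,0,0.45, 1.61,-2.8,0,0,0,0,0.45, 0,0,0,0,0,0.13,0.45, 0,0,0,0,0,0.13,0.45, 0,0,0,0,0,0.13,0.45, 0,0,0,0,0,0.13,0.45, 0,0,0,0,0,0,0.45, 0,0,0,0,0,0,0.45]'
python3 - <<'E'
from h import *
go([.5834,.0235,.101],-.0437)
for n in("top","scene"):
    im,d=ctrl.camera(n)
    W=cloud(n,d);m=(W[...,2]>.112)&(W[...,2]<.14)&(np.hypot(W[...,0]-.583,W[...,1]-.024)<.04)&(d>0)
    print(n,m.sum(),cv2.minAreaRect(W[m][:,:2].astype(np.float32)) if m.sum() else "")
    if n=="scene": bar((.5775,-.1065)); cv2.imwrite("pics/s3.png",cv2.resize(im[160:300,190:370],None,fx=4,fy=4)[:,:,::-1])
E
```

```text
time_s: 12.05
ee_pos: [0.5835, 0.0234, 0.2081]
eef_rot: [3.142, 0.001, -0.041]
force: [0.4, -0.2, -0.7]
grip_width: 0.0423
t 12.05 pos [0.5835 0.0234 0.2081] rpy [ 3.1416e+00  6.0000e-04 -4.1200e-02] F [ 0.4 -0.2 -0.7] M [-0.06  0.05  0.03] w 0.0423 q [-0.02  0.37  1.42  0.    1.35  0.02]
shift cm in tool [-0.000e+00 -1.000e-02  1.071e+01]
turn tool rotvec [0.     0.0006 0.0025]
top 0 
scene 242 ((0.5846301317214966, 0.024091754108667374), (0.06431321799755096, 0.016049334779381752), 88.05963134765625)
  avg = a.mean(axis, **keepdims_kw)
  ret = um.true_divide(
h.py:21: RuntimeWarning: Degrees of freedom <= 0 for slice
  P=W[m][:,:2]; r=cv2.minAreaRect(P.astype(np.float32)); e=np.linalg.eigh(np.cov(P.T))[1][:,1]
  c *= np.true_divide(1, fact)
  c *= np.true_divide(1, fact)
Traceback (most recent call last):
  File "h.py", line 24, in bar
    print(n,m.sum(),"rect",r,"pca deg",np.degrees(np.arctan2(e[1],e[0])),"white",wh.sum(),Q.mean(0) if len(Q) else "", "imax",im[m].min(1).max())
                                                                                                                              ~~~~~~~~~~~~~~~~^^
ValueError: zero-size array to reduction operation maximum which has no identity
```

Only my picture code failed, because the arm hides the dial from the top camera. The scene view still agrees on the handle, at (0.5846, 0.0241). Descending to grip it.

```bash
python3 -m inch '[0.05,0,2,0,0,0,0.45, 0,0,2,0,0,0,0.45, 0,0,2,0,0,0,0.45, 0,0,2,0,0,0,0.45, 0,0,1.3,0,0,0,0.45, 0,0,0.8,0,0,0,0.45, 0,0,0.6,0,0,0,0.45, 0,0,0,0,0,0,0.45, 0,0,0,0,0,0,0, 0,0,0,0,0,0,0, 0,0,0,0,0,0,0, 0,0,0,0,0,0,0, 0,0,0,0,0,0,0]' 50
python3 - <<'E'
from h import *
go([.5834,.0235,.101],-.0437)
im,d=ctrl.camera("scene"); cv2.imwrite("pics/s3.png",cv2.resize(im[150:300,180:380],None,fx=4,fy=4)[:,:,::-1])
E
```

```text
time_s: 13.82
ee_pos: [0.5832, 0.0234, 0.1017]
eef_rot: [3.142, 0.002, -0.044]
force: [-7.7, -0.5, 7.3]
grip_width: 0.0157
t 13.82 pos [0.5832 0.0234 0.1017] rpy [ 3.1415e+00  2.2000e-03 -4.3900e-02] F [-7.7 -0.5  7.3] M [0.   1.7  0.02] w 0.0157 q [-0.02  0.48  1.53 -0.    1.14  0.02]
shift cm in tool [ 0.02 -0.01  0.07]
turn tool rotvec [ 0.0001  0.0022 -0.0002]
```

View pics/s3.png

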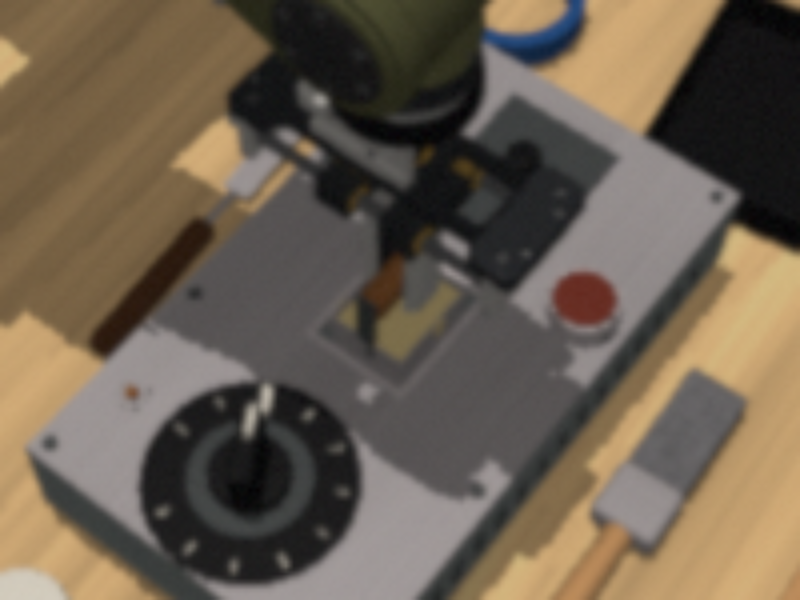

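The picture shows the handle at (385,285) gripped between the pads, and the dial pointer at (260,405) still on the mark. Rocking left about the pinched place, 6 cm below the TCP.

```bash
python3 -m inch '[0,-0.18,0,-0.03,0,0,0, 0,-0.18,0,-0.03,0,0,0, 0,-0.18,0,-0.03,0,0,0, 0,-0.18,0,-0.03,0,0,0, 0,-0.18,0,-0.03,0,0,0, 0,0,0,0,0,0,0, 0,0,0,0,0,0,0]' 60
python3 - <<'E'
from h import *
go([.5834,.0235,.101],-.0437)
im,d=ctrl.camera("scene"); W=cloud("scene",d); print((K("scene")[0][0,0]))
cv2.imwrite("pics/s4.png",cv2.resize(im[190:260,240:330],None,fx=7,fy=7,interpolation=cv2.INTER_CUBIC)[:,:,::-1])
E
```

```text
time_s: 14.75
ee_pos: [0.5841, 0.0308, 0.1033]
eef_rot: [2.989, 0.0, -0.045]
force: [-15.8, -11.9, 24.0]
grip_width: 0.0155
t 14.75 pos [0.5841 0.0308 0.1033] rpy [ 2.9888e+00  3.0000e-04 -4.5000e-02] F [-15.8 -11.9  24. ] M [-2.26  3.06 -0.38] w 0.0155 q [ 0.06  0.49  1.51 -0.17  1.16  0.17]
shift cm in tool [-0.04  0.68  0.34]
turn tool rotvec [ 0.1528  0.0004 -0.0013]
449.28481093709445
```

View pics/s4.png

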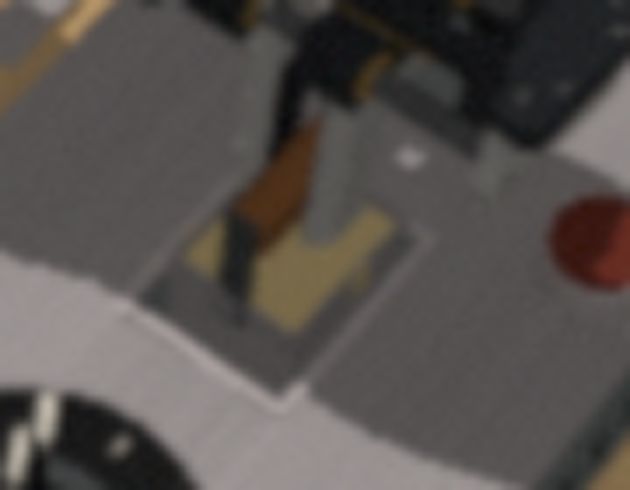

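The pan has tilted left: the gap at the right end of the well, near (215,340), is wide. The low corner is pressing the floor, with 24 N upward on the tool. I'll lift a little while tilted and measure the pan's tilt from depth.

```bash
cat >> h.py <<'E'
def tilt(dz=0,c=(.5834,.0235)):
    im,d=ctrl.camera("scene"); W=cloud("scene",d).astype(float); r=im[...,0].astype(int)-im[...,2]
    m=(d>0)&(W[...,2]>.077+dz)&(W[...,2]<.105+dz)&(np.hypot(W[...,0]-c[0],W[...,1]-c[1])<.04)&(r>25)&(im[...,1]>im[...,2]+20)&(im[...,1]>80)
    P=W[m]; A=np.c_[P[:,:2]-c,np.ones(len(P))]
    for _ in range(4):
        s=np.linalg.lstsq(A,P[:,2],rcond=None)[0]; e=abs(A@s-P[:,2]); k=e<max(.0015,np.percentile(e,85)); A,P=A[k],P[k]
    print("wax pts",len(P),"slope x,y deg",np.degrees(np.arctan(s[:2])).round(1),"z at centre",s[2].round(4))
E
python3 -c "
from h import *
tilt()"
python3 -m inch '[0,0,-0.15,0,0,0,0, 0,0,-0.15,0,0,0,0, 0,0,0,0,0,0,0]'
python3 -c "
from h import *
go([.5834,.0235,.101],-.0437);tilt()"
```

```text
wax pts 104 slope x,y deg [-0.9 -5.3] z at centre 0.0858
time_s: 15.22
ee_pos: [0.5837, 0.0313, 0.1035]
eef_rot: [2.989, 0.002, -0.045]
force: [-4.6, -10.3, -0.8]
grip_width: 0.0156
t 15.22 pos [0.5837 0.0313 0.1035] rpy [ 2.9892e+00  2.4000e-03 -4.4800e-02] F [ -4.6 -10.3  -0.8] M [-1.76  0.8  -0.01] w 0.0156 q [ 0.06  0.49  1.51 -0.16  1.16  0.17]
shift cm in tool [0.01 0.73 0.37]
turn tool rotvec [ 0.1524  0.0024 -0.0009]
wax pts 101 slope x,y deg [ 1.9 -6.5] z at centre 0.0859
```

```bash
python3 -m inch '[0,-0.18,0,-0.02,0,0,0, 0,0,0,0,0,0,0, 0,0,0,0,0,0,0]'
python3 -c "
from h import *
tilt()"
python3 -m inch '[0,0.19,-0.03,0.03,0,0,0, 0,0.19,-0.03,0.03,0,0,0, 0,0.19,-0.03,0.03,0,0,0, 0,0.19,-0.03,0.03,0,0,0, 0,0.19,-0.03,0.03,0,0,0, 0,0.19,-0.03,0.03,0,0,0, 0,0.19,-0.03,0.03,0,0,0, 0,0.19,-0.03,0.03,0,0,0, 0,0.19,-0.03,0.03,0,0,0, 0,0.19,-0.03,0.03,0,0,0, 0,0.19,-0.03,0.03,0,0,0, 0,0,0,0,0,0,0, 0,0,0,0,0,0,0]'
python3 -c "
from h import *
go([.5834,.0235,.101],-.0437);tilt()"
```

```text
time_s: 15.65
ee_pos: [0.5839, 0.0329, 0.1039]
eef_rot: [2.969, 0.002, -0.045]
force: [-6.2, -10.9, 4.8]
grip_width: 0.0153
wax pts 105 slope x,y deg [-0.4 -6. ] z at centre 0.0868
time_s: 17.32
ee_pos: [0.5832, 0.0138, 0.1069]
eef_rot: [-2.981, 0.001, -0.044]
force: [-6.2, -2.5, -22.6]
grip_width: 0.0156
t 17.32 pos [0.5832 0.0138 0.1069] rpy [-2.9807e+00  1.4000e-03 -4.3700e-02] F [ -6.2  -2.5 -22.6] M [-1.43  1.37  0.25] w 0.0156 q [-0.11  0.47  1.53  0.18  1.16 -0.14]
shift cm in tool [-0.02 -0.86  0.74]
turn tool rotvec [-1.609e-01  1.400e-03 -1.000e-04]
wax pts 88 slope x,y deg [3.1 8. ] z at centre 0.0882
```

Right tilt measures 8 deg. Continuing side to side with a light pull.

```bash
python3 -m inch '[0,-0.195,-0.04,-0.03,0,0,0, 0,-0.195,-0.04,-0.03,0,0,0, 0,-0.195,-0.04,-0.03,0,0,0, 0,-0.195,-0.04,-0.03,0,0,0, 0,-0.195,-0.04,-0.03,0,0,0, 0,-0.195,-0.04,-0.03,0,0,0, 0,-0.195,-0.04,-0.03,0,0,0, 0,-0.195,-0.04,-0.03,0,0,0, 0,-0.195,-0.04,-0.03,0,0,0, 0,-0.195,-0.04,-0.03,0,0,0]'
python3 -c "
from h import *
go([.5834,.0235,.101],-.0437);tilt()"
python3 -m inch '[0,0.2,-0.04,0.03,0,0,0, 0,0.2,-0.04,0.03,0,0,0, 0,0.2,-0.04,0.03,0,0,0, 0,0.2,-0.04,0.03,0,0,0, 0,0.2,-0.04,0.03,0,0,0, 0,0.2,-0.04,0.03,0,0,0, 0,0.2,-0.04,0.03,0,0,0, 0,0.2,-0.04,0.03,0,0,0, 0,0.2,-0.04,0.03,0,0,0]'
python3 -c "
from h import *
go([.5834,.0235,.101],-.0437);tilt()"
```

```text
time_s: 18.62
ee_pos: [0.5841, 0.0334, 0.1112]
eef_rot: [3.003, 0.002, -0.045]
force: [-4.2, -3.9, -24.5]
grip_width: 0.0157
t 18.62 pos [0.5841 0.0334 0.1112] rpy [ 3.0028e+00  1.7000e-03 -4.4800e-02] F [ -4.2  -3.9 -24.5] M [ 0.05  0.91 -0.07] w 0.0157 q [ 0.06  0.48  1.5  -0.15  1.18  0.16]
shift cm in tool [-0.02  0.84  1.15]
turn tool rotvec [ 0.1388  0.0017 -0.001 ]
wax pts 110 slope x,y deg [-0.  -5.1] z at centre 0.094
time_s: 19.8
ee_pos: [0.5835, 0.0151, 0.1158]
eef_rot: [-3.009, 0.0, -0.044]
force: [-4.9, 2.2, -23.8]
grip_width: 0.0153
t 19.8 pos [0.5835 0.0151 0.1158] rpy [-3.0088e+00  2.0000e-04 -4.4000e-02] F [ -4.9   2.2 -23.8] M [-0.56  1.45  0.26] w 0.0153 q [-0.1   0.46  1.53  0.14  1.17 -0.11]
shift cm in tool [-0.05 -0.63  1.58]
turn tool rotvec [-0.1328  0.0002 -0.0003]
wax pts 96 slope x,y deg [3.9 8.8] z at centre 0.0978
```

```bash
python3 -m inch '[0,-0.21,-0.04,-0.03,0,0,0, 0,-0.21,-0.04,-0.03,0,0,0, 0,-0.21,-0.04,-0.03,0,0,0, 0,-0.21,-0.04,-0.03,0,0,0, 0,-0.21,-0.04,-0.03,0,0,0, 0,-0.21,-0.04,-0.03,0,0,0, 0,-0.21,-0.04,-0.03,0,0,0, 0,-0.21,-0.04,-0.03,0,0,0, 0,-0.21,-0.04,-0.03,0,0,0]'
python3 -c "
from h import *
go([.5834,.0235,.101],-.0437);tilt(.01)"
python3 -m inch '[0,0.22,-0.04,0.03,0,0,0, 0,0.22,-0.04,0.03,0,0,0, 0,0.22,-0.04,0.03,0,0,0, 0,0.22,-0.04,0.03,0,0,0, 0,0.22,-0.04,0.03,0,0,0, 0,0.22,-0.04,0.03,0,0,0, 0,0.22,-0.04,0.03,0,0,0, 0,0.22,-0.04,0.03,0,0,0, 0,0.22,-0.04,0.03,0,0,0]'
python3 -c "
from h import *
go([.5834,.0235,.101],-.0437);tilt(.015)"
```

```text
time_s: 20.98
ee_pos: [0.5844, 0.0341, 0.1194]
eef_rot: [3.003, 0.001, -0.045]
force: [-4.9, -2.9, -23.3]
grip_width: 0.0156
t 20.98 pos [0.5844 0.0341 0.1194] rpy [ 3.0027e+00  6.0000e-04 -4.4900e-02] F [ -4.9  -2.9 -23.3] M [ 0.38  1.2  -0.1 ] w 0.0156 q [ 0.06  0.47  1.5  -0.15  1.19  0.16]
shift cm in tool [-0.05  0.79  1.97]
turn tool rotvec [ 0.1389  0.0007 -0.0012]
wax pts 117 slope x,y deg [-0.4 -4.5] z at centre 0.1021
time_s: 22.15
ee_pos: [0.584, 0.014, 0.1242]
eef_rot: [-3.01, -0.001, -0.044]
force: [-5.2, 1.4, -17.9]
grip_width: 0.0153
t 22.15 pos [0.584  0.014  0.1242] rpy [-3.0098e+00 -1.3000e-03 -4.4100e-02] F [ -5.2   1.4 -17.9] M [-0.32  1.53  0.13] w 0.0153 q [-0.1   0.45  1.52  0.14  1.18 -0.11]
shift cm in tool [-0.1  -0.63  2.42]
turn tool rotvec [-0.1318 -0.0013 -0.0003]
wax pts 101 slope x,y deg [ 2.9 10.5] z at centre 0.1063
```

```bash
python3 -m inch '[0,-0.22,-0.03,-0.03,0,0,0, 0,-0.22,-0.03,-0.03,0,0,0, 0,-0.22,-0.03,-0.03,0,0,0, 0,-0.22,-0.03,-0.03,0,0,0, 0,-0.22,-0.03,-0.03,0,0,0, 0,-0.22,-0.03,-0.03,0,0,0, 0,-0.22,-0.03,-0.03,0,0,0]'
python3 -c "
from h import *
go([.5834,.0235,.101],-.0437);tilt(.02)"
python3 -m inch '[0,0.22,-0.03,0.03,0,0,0, 0,0.22,-0.03,0.03,0,0,0, 0,0.22,-0.03,0.03,0,0,0, 0,0,-0.1,0,0,0,0, 0,0,-0.1,0,0,0,0, 0,0,-0.1,0,0,0,0, 0,0,-0.1,0,0,0,0, 0,0,0,0,0,0,0]'
python3 -c "
from h import *
go([.5834,.0235,.16],-.0437);tilt(.025)"
```

```text
time_s: 23.08
ee_pos: [0.5857, 0.0301, 0.1282]
eef_rot: [3.06, -0.005, -0.044]
force: [0.4, 0.1, -4.1]
grip_width: 0.0155
t 23.07 pos [0.5857 0.0301 0.1282] rpy [ 3.0601 -0.0047 -0.0437] F [ 0.4  0.1 -4.1] M [ 0.05  0.07 -0.  ] w 0.0155 q [ 0.03  0.45  1.5  -0.09  1.19  0.1 ]
shift cm in tool [-0.22  0.45  2.77]
turn tool rotvec [ 0.0815 -0.0047 -0.0002]
wax pts 118 slope x,y deg [ 0.1 -0.8] z at centre 0.1104
time_s: 24.12
ee_pos: [0.5841, 0.0233, 0.1315]
eef_rot: [-3.132, -0.0, -0.044]
force: [0.5, -0.3, -3.7]
grip_width: 0.0154
t 24.12 pos [0.5841 0.0233 0.1315] rpy [-3.1316e+00 -2.0000e-04 -4.3800e-02] F [ 0.5 -0.3 -3.7] M [-0.06  0.05 -0.02] w 0.0154 q [-0.03  0.44  1.5   0.01  1.19  0.01]
shift cm in tool [-0.07 -0.05 -2.85]
turn tool rotvec [-0.01   -0.0002 -0.0001]
wax pts 117 slope x,y deg [0.5 1.5] z at centre 0.1129
```

Free of the plates; it now hangs at 3.7 N. Drawing it up about 45 mm more, level.

```bash
python3 -m inch '[-0.05,-0.03,-0.2,-0.01,0,0,0, 0,0,-0.25,0,0,0,0, 0,0,-0.25,0,0,0,0, 0,0,-0.25,0,0,0,0, 0,0,-0.25,0,0,0,0, 0,0,-0.25,0,0,0,0, 0,0,-0.25,0,0,0,0, 0,0,-0.25,0,0,0,0, 0,0,-0.25,0,0,0,0, 0,0,-0.25,0,0,0,0, 0,0,-0.25,0,0,0,0, 0,0,-0.25,0,0,0,0, 0,0,-0.25,0,0,0,0, 0,0,-0.25,0,0,0,0, 0,0,-0.25,0,0,0,0, 0,0,-0.25,0,0,0,0, 0,0,-0.25,0,0,0,0, 0,0,-0.25,0,0,0,0, 0,0,-0.1,0,0,0,0, 0,0,0,0,0,0,0]'
python3 - <<'E'
from h import *
go([.5834,.0235,.1767],-.0437);tilt(.07)
im,d=ctrl.camera("scene"); cv2.imwrite("pics/s5.png",cv2.resize(im[150:300,180:380],None,fx=4,fy=4)[:,:,::-1])
E
```

```text
time_s: 26.68
ee_pos: [0.5836, 0.0235, 0.177]
eef_rot: [-3.142, -0.0, -0.044]
force: [0.1, 0.3, -4.0]
grip_width: 0.0157
t 26.68 pos [0.5836 0.0235 0.177 ] rpy [-3.1416e+00 -1.0000e-04 -4.4000e-02] F [ 0.1  0.3 -4. ] M [-0.05  0.11  0.04] w 0.0157 q [-0.02  0.4   1.46  0.    1.29  0.02]
shift cm in tool [-0.02 -0.    0.03]
turn tool rotvec [-0.     -0.0001 -0.0003]
wax pts 139 slope x,y deg [0.  1.5] z at centre 0.1586
```

View pics/s5.png

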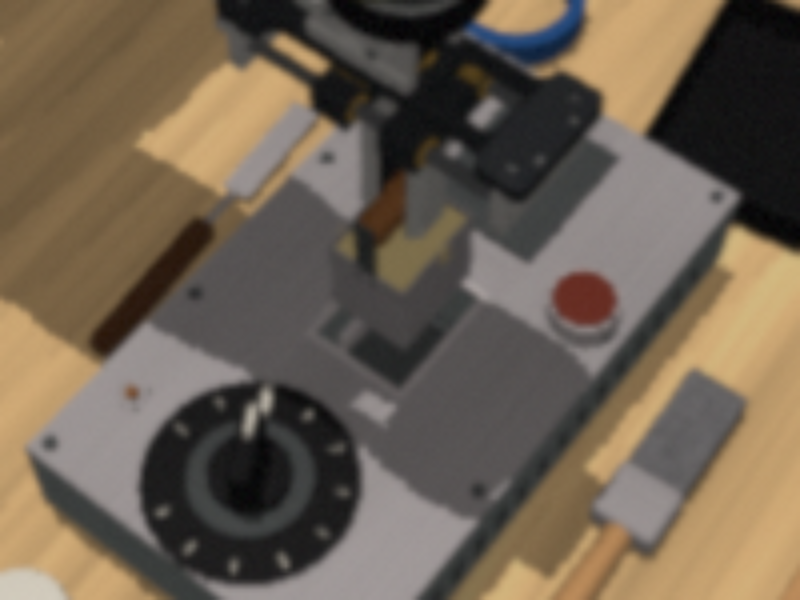

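The pan hangs clear at (400,270) above its empty well at (400,340). The lid, tin and dial pointer are where they should be.

```bash
python3 -m inch '[0,0,0,0,0,0,0, 0,0,0,0,0,0,0]'; python3 -c "
from station import ctrl
print(ctrl.hand_in())"
```

```text
time_s: 27.02
ee_pos: [0.5836, 0.0235, 0.1769]
eef_rot: [3.142, 0.0, -0.044]
force: [-1.1, -0.3, -4.1]
grip_width: 0.0155
the job is handed in; nothing more can be done
None
```

The job is handed in at 27 s, with the pan held level and clear above the right well. No verdict was reported.

- **Thermostat:** I turned the knob back about 117 degrees. Its bar then measured 117.3 to 117.6 degrees (target 117.5), except for one reading of 124.7 degrees where the arm half hid it. The pictures show the pointer on the long standby mark.
- **Rocking:** I gripped the pan in the right well by its handle and rocked it left, right, left, right, left, right and left while drawing it up. The tool tilted 8 to 10 degrees each way until the last, smaller swings.
- **Pan tilt:** Depth readings gave 5 to 6.5 degrees left at the first rock and 8 degrees right at the next. They seem to read about 1.5 degrees too far to the right. The pull stayed near 24 N, and the plates let go without a visible jump, though I did not measure the pan's speed.
- **End state:** The underside is about 25 mm above the deck, based on a rise of about 75 mm. The pan is level within about 1.5 degrees and centred over its well within a few mm. The only load is about 4 N of weight.
- **Other things:** In the last picture, which covers the warmer and its near surroundings, the lid, tin and other things in view look unmoved. I did not measure them again.
- **Failed check:** One dial check while the arm was over the pan gave no result, because the arm hid the knob. Later pictures showed the pointer clearly.

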